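# Pack the archive boxes on the shelf board with spacers

## Robot

A 6-joint arm with a two-finger parallel gripper is mounted at the origin on the work surface. World frame = base frame: x ahead of the robot, y to its left, z up, the work surface at z = 0. Lengths are in m, angles in rad, forces in N, time in s.
With the tool pointing down it reaches from about 0.25 to 0.775 m from the base axis. Payload 4 kg.
Tool frame: the origin (TCP) lies midway between the tips of the shut fingers; the grasp point (between the pads) lies 19 mm behind it; y points along the fingers, z is the direction in which the jaws open and shut, and the axes are right-handed (so a half turn about y gives the same grasp; the last joint's range is limited). The gripper opens to 94 mm and grips with 3 to 60 N. Pads are 16 mm wide; open, the fingers measure 119 mm over their backs; the gripper's body (75 mm by 177 mm) begins 78 mm behind the grasp point.
Start: joints at [1.229, 0.087, 1.371, -0, 1.684, -0.103], TCP at [0.13, 0.534, 0.206] pointing down, gripper open.
Joint ranges: [-3.1, 3.1], [-0.76, 2.03], [0.27, 2.55], [-1.08, 4.22], [0.17, 2.65], [-2.57, 2.57]. Speed limits (rad/s): [2.79, 2.79, 3.14, 3.14, 3.14, 3.14].

## Interface

Orientations are given as [roll, pitch, yaw] about the fixed x, y, z axes, in that order (R = Rz(yaw) Ry(pitch) Rx(roll)).
In Python, from bench import robot gives the robot as it stands.
- The arm moves only by the shell command python3 -m creep 'ROWS'. ROWS is JSON, a list of rows, each a list of 5 numbers: the shift along the tool's x, y, z scaled (see below), then the turn about the tool's y scaled (see below), then the gripper command: -1 is shut, 1 is fully open, values between are in proportion. A call has 1 to 20 rows; each row shifts and turns the commanded pose from where the row before left it, along the tool's axes as they then stand; what a row does not reach is not made up. The controller multiplies each number of a shift by 2.5 cm and each number of a turn by 0.12 rad. A row lasts 1/8 s, in which the tool goes at most 62.5 mm and 10.7 degrees, less where a joint would pass 70% of its speed; a pose out of reach is approached as far as the arm can. A call with a number of a shift or a turn outside -1 to 1 is refused whole. A call with a gripper value outside its range is refused whole. The fingers move at their own pace and stop on an object; the grip force is fixed at half the most. Time passes only in rows, so rows that do not move let the fingers close. It gives the time, the measured TCP pose, the force and the opening at its end, in the units of the state.
- robot.get_obs(): the state, without advancing time (a new reading comes with each control period).
- robot.snapshot(name): name is "scene" or "top" or "wrist"; returns a dict with "frame" (400x640x3 uint8, blue, green, red), "fx", "fy", "cx", "cy" (pixels), "world_from_camera" (4x4, takes a point from camera to world coordinates); the wrist camera has in their place "tool_from_camera" (4x4, takes a point from camera to tool coordinates, whose origin is the TCP and whose axes are the tool frame's). Camera axes: x right, y up, looking along -z (the intrinsics and any distortion apply to the point x, -y, -z); pixel columns grow to the right and rows downward; lengths in m; the calibration is good to about 2 mm. The wrist camera is an equidistant fisheye: a pixel r from the principal point sees the ray r / f radians off the axis. A picture is of the moment at which its call begins: read the wrist's pose just before it. There is no depth.
- robot.close_job(): hands the job in, once; it reports no verdict.
Trained networks look in the newest picture that a camera, given by its name, has taken for a name from the list of things; names that differ only in an ending like _2 or _b are one class to them, and where a whole thing is asked for, a point or a joint stands for the part that bears it (a point fixed in the world has none). Each returns a list of dicts, best first, with "p" (0 to 1); they miss things now and then, are a little off and sometimes report something else, mostly with a low value. They report only what shows in the picture. A call takes as long as a camera call. They do not tell look-alikes from the thing itself.
- robot.look_for(label, camera): "box" ([left, top, width, height] in pixels, round what is visible of it).
- robot.spot_point(label, camera): "centre" ([column, row] in pixels: a listed point, or the origin of a listed thing).
The state is a dict: "time": time; "joint_positions": joint angles; "qvel": joint speeds; "joint_torque": joint torques, N m; "tool_pos": TCP position; "ee_rot": TCP orientation; "wrist_force": force on the tool from outside, world axes, zero at the start; "wrist_torque": the same for the moment, N m; "width": finger opening in m.
Only numpy, scipy, OpenCV 4.12 (cv2) and the standard library are available. Lean on these libraries where they do the work, as an engineer would, in place of code of your own. Each camera call takes 0.05 s, during which the arm holds its last target. There are 200 camera calls.

## Task

Pack the three small loose cream archive boxes end to end in one straight row along the middle of the blue shelf board, the largest up against the steel bookend, then the medium, then the small one, with a cork spacer block left crosswise in each gap. Work outward from the bookend one piece at a time (box, spacer, box, spacer, box), setting each snugly against the one before and square to the board. Leave the wooden case, the bottle and the round tin where they are.

Things in the scene. Friction and masses are not known exactly. Their poses are not given: they have to be found in the camera images.
- board: Fixed blue steel shelf board with white liner, 320 mm long (its y) x 150 mm wide (its x) x 12 mm thick, flat on the table. Origin: centre of its underside; upper face 12 mm above it. The row runs along its y on the centre line (x = 0). The bookend stands near one end; near the other, 150 mm from the centre, is a fixed aluminium strip 8 mm thick, 5 mm high.
- bookend: Steel bookend: plain upright plate fixed on the board, 6 mm thick (its y), 90 mm wide (its x), 45 mm high. Origin: centre of its lower edge, on the board's upper face, 150 mm from the board's centre at its +y or -y end (it varies). The row starts at its face toward the board's centre, 3 mm from its origin.
- box_large: Closed cream cardboard archive box with dark metal corners, the largest of three, 88 mm long (its y) x 46 mm wide (its x) x 40 mm high, rigid, about 140 g. Origin: centre of its underside; z up. Stands on the table at the start. The same either way round (half turn about z).
- box_medium: Closed cream cardboard archive box with dark metal corners, the middle one of three, 68 mm long (its y) x 46 mm wide (its x) x 40 mm high, rigid, about 110 g. Origin: centre of its underside; z up. Stands on the table at the start. The same either way round (half turn about z).
- box_small: Closed cream cardboard archive box with dark metal corners, the smallest of three, 50 mm long (its y) x 46 mm wide (its x) x 40 mm high, rigid, about 80 g. Origin: centre of its underside; z up. Stands on the table at the start. The same either way round (half turn about z).
- spacer_a: Loose brown cork spacer block, 58 mm long (its x) x 20 mm thick (its y) x 32 mm high, about 40 g; one of two identical ones, interchangeable. Origin: centre of its underside; z up.
- spacer_b: Loose brown cork spacer block, 58 mm long (its x) x 20 mm thick (its y) x 32 mm high, about 40 g; one of two identical ones, interchangeable. Origin: centre of its underside; z up.
- wood_case: Dark wooden case with a brass clasp, 75 mm (its y) x 50 mm (its x) x 36 mm high, loose; not part of the job. Origin: centre of its underside.
- amber_bottle: Small amber glass bottle standing upright, 42 mm in diameter, 90 mm high, loose; not part of the job. Origin: centre of its underside.
- round_tin: Flat round aluminium tin, 64 mm in diameter, 34 mm high, loose; not part of the job. Origin: centre of its underside.
There are look-alikes about, which are no part of the job. What is shaped like the box_large but green, purple or turquoise is not meant.

How it is judged:
By the outcome, as a careful person would: the job done as asked, in the order asked, and still so for the second after the job is handed in, with the robot touching nothing.
It also fails if it takes over 106 s, if anything falls off the work surface, if the arm or the gripper's body presses on something with over 40 N, if the wrist force passes 120 N, or if a joint passes its speed limit or range.

## Working session

There is one attempt and no reset: what is moved stays moved. The work goes in short steps, Python scripts to look and compute and a shell command to move; the robot and the scene stay as the last step left them, time stands still between calls to the robot, and variables do not carry over. Pictures are saved under pics/ and viewed, on a budget of 14 in all, crops included, one or two more only if the job needs it, and the job is handed in when it is done.

```bash
ls; mkdir -p pics
python3 - <<'E'
from bench import robot
import cv2,numpy as np
o=robot.get_obs();print(o['time'],o['tool_pos'],o['ee_rot'],o['width'])
for n in ['top','scene']:
    s=robot.snapshot(n);cv2.imwrite(f'pics/{n}0.png',s['frame'])
    print(n,s['fx'],s['fy'],s['cx'],s['cy'],np.round(s['world_from_camera'],4).tolist(),[k for k in s])
    for l in ['board','bookend','box_large','box_medium','box_small','spacer_a','wood_case','amber_bottle','round_tin']:
        print(l,[(np.round(d['centre']).tolist(),round(d['p'],2)) for d in robot.spot_point(l,n)][:6])
E
```

```text
pics
0.0 [0.12992605 0.53386534 0.20433218] [-1.57296374e+00  2.03505686e-04 -2.38819506e-01] 0.09438934549468232
top 464.0384344631922 464.0384344631922 323.41341269208556 204.58769752838964 [[-0.025, 0.986, -0.1646, 0.1991], [-0.9996, -0.0226, 0.0168, 0.0204], [0.0129, 0.165, 0.9862, 1.3545], [0.0, 0.0, 0.0, 1.0]] ['frame', 'fx', 'fy', 'cx', 'cy', 'world_from_camera']
board [([302.0, 140.0], 0.87), ([194.0, 163.0], 0.44)]
bookend [([254.0, 154.0], 0.61)]
box_large [([469.0, 250.0], 0.85), ([396.0, 151.0], 0.82), ([400.0, 189.0], 0.73), ([432.0, 282.0], 0.71)]
box_medium [([198.0, 163.0], 0.59)]
box_small [([444.0, 157.0], 0.53)]
spacer_a [([295.0, 200.0], 0.65), ([344.0, 198.0], 0.59)]
wood_case [([246.0, 197.0], 0.9)]
amber_bottle [([173.0, 222.0], 0.51)]
round_tin []
scene 395.22532520566824 395.22532520566824 320.79931885989356 199.90436442978196 [[-0.7229, -0.4395, 0.5332, 0.9814], [0.6909, -0.4492, 0.5664, 0.6119], [-0.0094, 0.7778, 0.6284, 0.7373], [0.0, 0.0, 0.0, 1.0]] ['frame', 'fx', 'fy', 'cx', 'cy', 'world_from_camera']
board [([274.0, 264.0], 0.73)]
bookend [([320.0, 293.0], 0.8)]
box_large [([302.0, 146.0], 0.94), ([256.0, 188.0], 0.81), ([260.0, 144.0], 0.76), ([272.0, 167.0], 0.69), ([221.0, 210.0], 0.57)]
box_medium [([392.0, 336.0], 0.85), ([202.0, 186.0], 0.58)]
box_small [([202.0, 185.0], 0.68), ([252.0, 191.0], 0.66)]
spacer_a [([328.0, 240.0], 0.76), ([291.0, 210.0], 0.61)]
wood_case [([371.0, 265.0], 0.55)]
amber_bottle [([459.0, 304.0], 0.56)]
round_tin [([235.0, 165.0], 0.88)]
```

Run:
```python
import cv2
a=cv2.imread('pics/top0.png');cv2.imwrite('pics/top0b.png',cv2.resize(a[100:320,140:500],None,fx=2.22,fy=2.22,interpolation=cv2.INTER_CUBIC))
```

```text
(no output)
```

View pics/top0b.png

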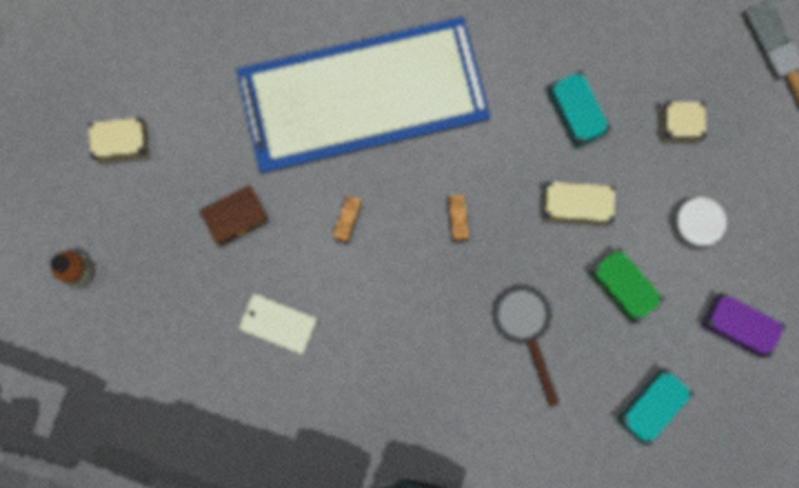

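View pics/scene0.png

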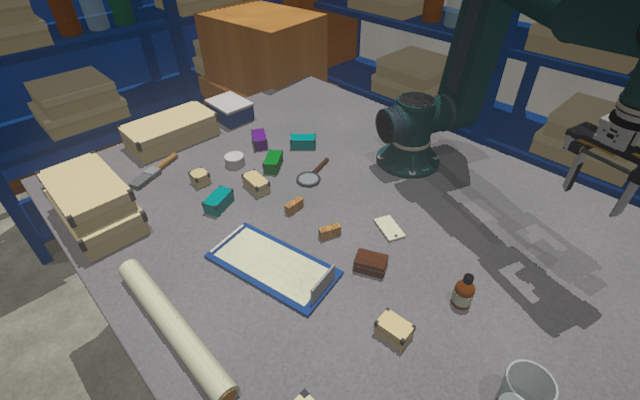

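```bash
cat > h.py <<'E'
from bench import robot
import cv2,numpy as np
def px2w(s,uv,z,T=None):
    uv=np.atleast_2d(np.asarray(uv,float)); T=np.array(s['world_from_camera']) if T is None else T
    d=np.c_[(uv[:,0]-s['cx'])/s['fx'],-(uv[:,1]-s['cy'])/s['fy'],-np.ones(len(uv))]
    if T is not None and 'tool_from_camera' in s:
        m=np.c_[(uv[:,0]-s['cx'])/s['fx'],(uv[:,1]-s['cy'])/s['fy']]; r=np.linalg.norm(m,axis=1)
        k=np.where(r>1e-9,np.sin(r)/np.maximum(r,1e-9),1); d=np.c_[m[:,0]*k,-m[:,1]*k,-np.cos(r)]
    D=d@T[:3,:3].T; o=T[:3,3]
    return o[:2]+D[:,:2]*((z-o[2])/D[:,2])[:,None]
def rect(P):
    """min-area rectangle of world points (m): centre, long, short, yaw of the long side"""
    (c,(w,h),a)=cv2.minAreaRect((np.asarray(P)*1000).astype(np.float32))
    if w<h: w,h,a=h,w,a+90
    a=(np.radians(a)+np.pi/2)%np.pi-np.pi/2
    return np.array(c)/1000,w,h,a
def blobs(frame,lo,hi,amin,amax):
    m=cv2.inRange(cv2.cvtColor(cv2.GaussianBlur(frame,(3,3),0),cv2.COLOR_BGR2HSV),np.array(lo),np.array(hi))
    return [c for c in cv2.findContours(m,cv2.RETR_EXTERNAL,cv2.CHAIN_APPROX_NONE)[0] if amin<cv2.contourArea(c)<amax]
E
python3 - <<'E'
from h import *
s=robot.snapshot('top');f=s['frame']
hsv=cv2.cvtColor(f,cv2.COLOR_BGR2HSV)
for n,p in dict(cream=(400,191),liner=(310,140),blue=(280,173),blue2=(248,133),cork=(297,199),table=(300,230),wood=(245,197)).items(): print(n,hsv[p[1],p[0]],f[p[1],p[0]])
for n,lo,hi,z,a in [('cream',(18,60,120),(36,255,255),.04,(150,3000)),('cork',(8,110,90),(18,255,255),.032,(40,900)),('blue',(105,100,50),(125,255,255),.012,(800,9000)),('wood',(0,90,20),(12,255,120),.036,(200,1500))]:
    for c in blobs(f,lo,hi,*a):
        C,w,h,y=rect(px2w(s,c[:,0],z)); x0,y0,_,_=cv2.boundingRect(c)
        print(n,(x0,y0),C.round(4),'LxW %.0f %.0f'%(w,h),'yaw',round(y,3))
E
```

```text
cream [ 27  63 210] [158 205 210]
liner [ 38  28 216] [192 216 210]
blue [105  23 110] [110 105 100]
blue2 [109 165 139] [139  81  49]
cork [ 15 140 190] [ 86 139 190]
table [102  10 126] [126 124 121]
wood [  8 127  92] [46 59 92]
cream (386, 184) [ 0.4526 -0.2242] LxW 82 44 yaw 1.476
cream (181, 154) [0.5523 0.3753] LxW 67 45 yaw -1.506
cream (440, 147) [ 0.5607 -0.3718] LxW 48 42 yaw 1.549
cream (58, 119) [0.6482 0.7286] LxW 86 81 yaw 0.059
cream (412, 31) [ 0.8154 -0.4028] LxW 323 146 yaw 1.109
cork (0, 390) [-0.0726  0.8306] LxW 96 10 yaw -1.564
cork (607, 335) [ 0.0104 -0.825 ] LxW 92 43 yaw -1.557
cork (605, 311) [ 0.0825 -0.8306] LxW 101 25 yaw -1.52
cork (343, 189) [ 0.4378 -0.0681] LxW 53 17 yaw -0.032
cork (291, 189) [0.4401 0.077 ] LxW 56 18 yaw -0.371
cork (495, 133) [ 0.5837 -0.5402] LxW 87 15 yaw 0.375
cork (0, 58) [0.8782 0.8732] LxW 181 23 yaw 1.552
cork (87, 0) [1.0166 0.6879] LxW 124 35 yaw -0.029
cork (0, 0) [1.0605 0.9226] LxW 117 44 yaw 1.554
blue (0, 96) [0.5092 0.9194] LxW 544 48 yaw 0.088
blue (614, 85) [ 0.4898 -0.9096] LxW 582 77 yaw -0.138
wood (231, 185) [0.4472 0.2236] LxW 69 49 yaw -1.115
```

```bash
cat >> h.py <<'E'
def plan(tx,ty,tz,yaw):
    """rows units to reach TCP target, shift in tool axes after the turn"""
    o=robot.get_obs();p=np.array(o['tool_pos']);y0=o['ee_rot'][2]
    d=np.array([tx,ty,tz])-p; c,s_=np.cos(yaw),np.sin(yaw)
    print('t %.2f'%o['time'],'turn units %.2f'%(-(((yaw-y0+np.pi)%(2*np.pi)-np.pi))/.12),'shift units x %.2f y(down) %.2f z %.2f'%tuple(np.array([c*d[0]+s_*d[1],-d[2],-s_*d[0]+c*d[1]])/.025), 'from',p.round(4),round(y0,4),np.round(o['ee_rot'][:2],3),'w',round(o['width'],4),'F',np.round(o['wrist_force'],1))
def wrist(name=None):
    o=robot.get_obs();s=robot.snapshot('wrist')
    from scipy.spatial.transform import Rotation as R
    T=np.eye(4);T[:3,:3]=R.from_euler('xyz',o['ee_rot']).as_matrix();T[:3,3]=o['tool_pos']
    T=T@np.array(s['tool_from_camera'])
    if name: cv2.imwrite(f'pics/{name}.png',s['frame'])
    return s,T
E
python3 - <<'E'
from h import *
s=robot.snapshot('top');f=s['frame']
q=np.array([(237,70),(465,18),(489,118),(262,172)])/2.2222+[140,100]
print(px2w(s,q,.012).round(4)); print(rect(px2w(s,q,.012)))
m=np.zeros(f.shape[:2],np.uint8); cv2.fillConvexPoly(m,np.int32(q),255); m=cv2.dilate(m,np.ones((7,7)))
b=cv2.inRange(cv2.cvtColor(f,cv2.COLOR_BGR2HSV),(100,90,60),(125,255,255))&m
P=np.argwhere(b)[:,::-1]; print(len(P),rect(px2w(s,P,.012)))
plan(.4526,-.2242,.22,-1.666)
o=robot.get_obs(); w=robot.snapshot('wrist');print(w['fx'],w['cx'],w['cy'],np.round(w['tool_from_camera'],3).tolist())
E
```

```text
[[ 0.6511  0.2227]
 [ 0.7188 -0.0885]
 [ 0.5768 -0.116 ]
 [ 0.5091  0.1892]]
(array([0.61367761, 0.05157969]), 318.4549865722656, 145.94241333007812, np.float64(-1.3566571361799142))
1041 (array([0.61533154, 0.05348   ]), 318.418701171875, 150.29876708984375, np.float64(-1.3547024591635801))
t 1.10 turn units 11.89 shift units x 28.98 y(down) -0.58 z 15.73 from [0.1301 0.5344 0.2055] -0.2388 [-1.571  0.   ] w 0.094 F [-0.8  0.3 -0.3]
309.70691628693146 317.6037252419263 197.640865034945 [[0.002, -0.965, -0.264, -0.076], [0.0, 0.264, -0.965, -0.178], [1.0, 0.002, 0.0, -0.0], [0.0, 0.0, 0.0, 1.0]]
```

```bash
python3 -m creep '[[0.7,0,-1,1,1],[0.75,0,-1,1,1],[0.9,0,-0.9,1,1],[1,0,-0.65,1,1],[1,0,-0.45,1,1],[1,0,-0.3,1,1],[1,0,-0.2,1,1],[1,0,-0.1,1,1],[1,0,0.05,1,1],[1,0,0.15,1,1],[1,0,0.3,1,1],[1,0,0.4,0.9,1],[1,0,0.55,0,1],[1,0,0.55,0,1],[1,0,0.55,0,1],[1,0,0.55,0,1],[1,0,0.55,0,1],[1,0,0.55,0,1],[1,0,0.55,0,1],[1,0,0.55,0,1]]'; python3 -c "
from h import *
plan(.4526,-.2242,.18,-1.666)"
```

```text
time: 3.65
tool_pos: [0.3452, 0.0177, 0.2057]
ee_rot: [-1.57, 0.0, -1.667]
wrist_force: [0.3, 0.3, 0.1]
width: 0.0942
t 3.65 turn units -0.01 shift units x 9.22 y(down) 1.03 z 5.20 from [0.3452 0.0177 0.2057] -1.667 [-1.57  0.  ] w 0.0942 F [0.3 0.3 0.1]
```

```bash
python3 -m creep '[[1,0.1,0.55,0,1],[1,0.1,0.55,0,1],[1,0.1,0.55,0,1],[1,0.1,0.55,0,1],[1,0.1,0.55,0,1],[1,0.1,0.55,0,1],[1,0.1,0.55,0,1],[1,0.15,0.55,0,1],[1,0.15,0.55,0,1],[0.2,0.1,0.25,0,1],[0,0,0,0,1]]'
python3 - <<'E'
from h import *
s,T=wrist('w1');f=s['frame']
for c in blobs(f,(18,60,110),(36,255,255),1000,40000):
    x0,y0,w0,h0=cv2.boundingRect(c)
    C,w,h,y=rect(px2w(s,c[:,0],.04,T)); print((x0,y0,w0,h0),C.round(4),'%.1f %.1f'%(w,h),round(y,3))
plan(.4526,-.2242,.18,-1.666)
E
```

```text
time: 5.03
tool_pos: [0.4522, -0.2223, 0.1775]
ee_rot: [-1.572, 0.001, -1.667]
wrist_force: [0.4, 0.5, -0.3]
width: 0.0943
(303, 153, 43, 40) [ 0.4606 -0.2063] 44.1 41.3 -0.096
t 5.08 turn units -0.00 shift units x 0.09 y(down) -0.08 z 0.03 from [ 0.4521 -0.222   0.1779] -1.6663 [-1.571e+00  1.000e-03] w 0.0937 F [-0.2  0.6  0.4]
```

View pics/w1.png

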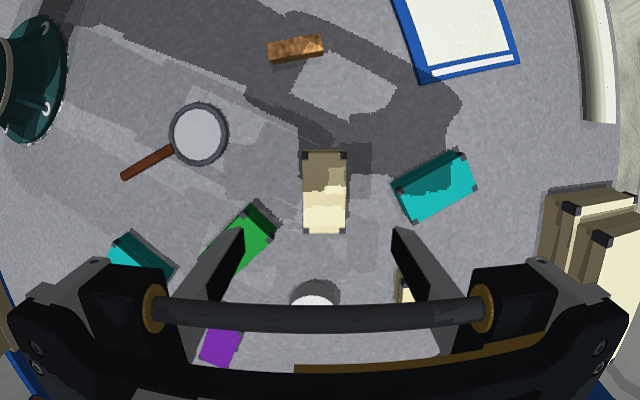

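```bash
cat >> h.py <<'E'
def find(s,T,lo,hi,z,near,rad=.06,amin=300):
    """all masked pixels whose world pos at height z lies near a point -> rectangle"""
    m=cv2.inRange(cv2.cvtColor(cv2.GaussianBlur(s['frame'],(3,3),0),cv2.COLOR_BGR2HSV),np.array(lo),np.array(hi))
    P=[]
    for c in cv2.findContours(m,cv2.RETR_EXTERNAL,cv2.CHAIN_APPROX_NONE)[0]:
        if cv2.contourArea(c)<amin/10: continue
        W=px2w(s,c[:,0],z,T)
        if np.linalg.norm(W.mean(0)-near)<rad: P.append(W)
    return rect(np.vstack(P)) if P else None
CREAM=((15,40,60),(36,255,255)); CORK=((6,90,50),(19,255,255))
E
python3 - <<'E'
from h import *
s,T=wrist()
print(find(s,T,*CREAM,.04,(.4526,-.2242)))
print(rect(px2w(s,[(302,152),(347,152),(347,233),(304,233)],.04,T)))
C=px2w(s,[(393,1),(421,83),(519,64),(499,0)],.012,T);print(C.round(4))
print(find(s,T,*CORK,.032,(.438,-.068)))
E
```

```text
(array([ 0.45879752, -0.22655019]), 90.92868041992188, 46.16806411743164, np.float64(1.4799174193345421))
(array([ 0.45983411, -0.22883862]), 89.4400863647461, 47.30152893066406, np.float64(1.4855099244656538))
[[ 0.5582 -0.0177]
 [ 0.5801 -0.1171]
 [ 0.7221 -0.0893]
 [ 0.7037 -0.0042]]
(array([ 0.44308679, -0.07324332]), 57.470829010009766, 24.897794723510742, np.float64(0.08301595763140912))
```

```bash
python3 -c "
from h import *
plan(.459,-.2275,.006,-1.661)"
```

```text
t 5.12 turn units -0.04 shift units x 0.20 y(down) 6.89 z 0.29 from [ 0.4522 -0.2219  0.1781] -1.666 [-1.571  0.   ] w 0.094 F [ 0.2 -0.5 -0.4]
```

```bash
python3 -m creep '[[0.2,0.6,0.29,-0.04,0.5],[0,1,0,0,0.5],[0,1,0,0,0.5],[0,1,0,0,0.5],[0,1,0,0,0.5],[0,1,0,0,0.5],[0,0.8,0,0,0.5],[0,0.45,0,0,0.5],[0,0,0,0,-1],[0,0,0,0,-1],[0,0,0,0,-1],[0,0,0,0,-1],[0,-1,0,0,-1],[0,-1,0,0,-1],[0,-1,0,0,-1],[0,-1,0,0,-1]]';  python3 - <<'E'
from h import *
s,T=wrist('w2')
plan(.60,.15,.12,-1.355)
E
```

```text
time: 7.12
tool_pos: [0.4588, -0.2283, 0.1072]
ee_rot: [-1.571, 0.0, -1.662]
wrist_force: [-0.4, 0.4, -1.8]
width: 0.0459
t 7.17 turn units -2.56 shift units x -13.63 y(down) -0.35 z 8.69 from [ 0.4608 -0.2295  0.1113] -1.662 [-1.565 -0.003] w 0.0456 F [ 1.5 -0.1  0.8]
```

View pics/w2.png

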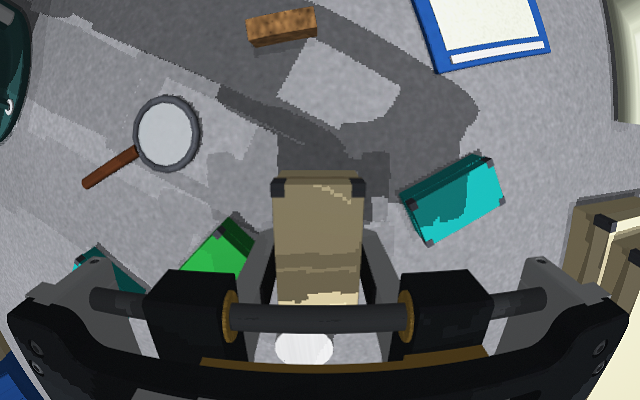

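```bash
python3 -c "
from h import *
plan(.601,.125,.11,-1.355)"
```

```text
t 7.17 turn units -2.56 shift units x -12.65 y(down) 0.05 z 8.51 from [ 0.4608 -0.2295  0.1113] -1.662 [-1.565 -0.003] w 0.0456 F [ 1.5 -0.1  0.8]
```

```bash
python3 -m creep '[[0,0,0,-0.9,-1],[0,0,0,-0.9,-1],[0,0,0,-0.76,-1],[-1,0,0.67,0,-1],[-1,0,0.67,0,-1],[-1,0,0.67,0,-1],[-1,0,0.67,0,-1],[-1,0,0.67,0,-1],[-1,0,0.67,0,-1],[-1,0,0.67,0,-1],[-1,0,0.67,0,-1],[-1,0,0.67,0,-1],[-1,0,0.67,0,-1],[-1,0,0.67,0,-1],[-0.9,0,0.6,0,-1],[-0.6,0,0.5,0,-1],[0,0,0,0,-1]]';  python3 - <<'E'
from h import *
s,T=wrist('w3')
plan(.601,.125,.11,-1.355)
E
```

```text
time: 9.3
tool_pos: [0.599, 0.123, 0.1059]
ee_rot: [-1.572, 0.0, -1.353]
wrist_force: [-0.7, -0.9, -1.6]
width: 0.0463
t 9.35 turn units 0.01 shift units x -0.10 y(down) -0.16 z 0.11 from [0.5987 0.122  0.1061] -1.3542 [-1.572 -0.   ] w 0.0459 F [-0.4 -0.8 -1.7]
```

View pics/w3.png

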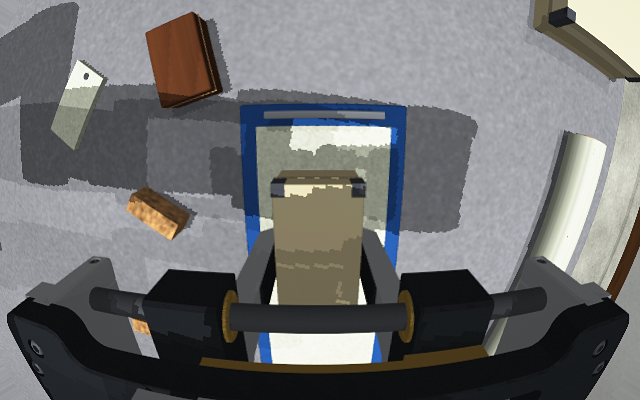

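```bash
cat >> h.py <<'E'
def board(s,T,C=(.615,.053),yaw=-1.355):
    """blue pixels -> board frame coords about guess (a along tool-x dir, b along tool-z dir), fits of outer side edges"""
    m=cv2.inRange(cv2.cvtColor(s['frame'],cv2.COLOR_BGR2HSV),(100,110,50),(125,255,255))
    W=px2w(s,np.argwhere(m)[:,::-1],.012,T)-np.array(C); e=np.array([np.cos(yaw),np.sin(yaw)]); n=np.array([-e[1],e[0]])
    a,b=W@e,W@n; k=(abs(a)<.18)&(abs(b)<.1); a,b=a[k],b[k]
    out=[]
    for sg in (-1,1):
        A,B=[],[]
        for a0 in np.arange(-.15,.15,.005):
            q=sg*b[(a>=a0)&(a<a0+.005)]
            if len(q)>4 and np.percentile(q,97)>.066: A.append(a0+.0025);B.append(sg*np.percentile(q,97))
        if len(A)>4:
            p=np.polyfit(A,B,1); r=np.abs(np.polyval(p,A)-B); g=r<=np.median(r)*2.5+1e-4; p=np.polyfit(np.array(A)[g],np.array(B)[g],1)
            out.append(p); print('side',sg,'slope %.4f at0 %.4f n %d'%(p[0],p[1],g.sum()),'a range',min(A),max(A))
    print('end a',np.percentile(a,.5).round(4),np.percentile(a,99.5).round(4))
E
python3 - <<'E'
from h import *
s,T=wrist()
board(s,T)
top=px2w(s,[(264,115),(385,115)],.057,T)-[.615,.053]; e=np.array([np.cos(-1.355),np.sin(-1.355)]);n=np.array([-e[1],e[0]]);print('bookend a,b',(top@e).round(4),(top@n).round(4))
t=robot.get_obs()['tool_pos'][:2]-np.array([.615,.053]);print('tcp a,b',t@e,t@n)
E
```

```text
side -1 slope -0.0001 at0 -0.0690 n 34 a range -0.1475 0.13750000000000026
side 1 slope -0.0160 at0 0.0756 n 35 a range -0.1475 0.13750000000000026
end a -0.1584 0.1333
bookend a,b [-0.1477 -0.148 ] [-0.0402  0.0487]
tcp a,b -0.07047145286581277 -0.0013048697328837415
```

Run:
```python
from h import *
s,T=wrist('w3b')
f=s['frame'];m=cv2.inRange(cv2.cvtColor(f,cv2.COLOR_BGR2HSV),(100,110,50),(125,255,255))
e=np.array([np.cos(-1.355),np.sin(-1.355)]);n=np.array([-e[1],e[0]])
for r in list(range(102,250,8))+list(range(330,365,6)):
    c=np.where(m[r,200:450])[0]+200
    if len(c)<3: continue
    W=px2w(s,[(c[0],r),(c[-1],r)],.012,T)-[.615,.053]
    print(r,c[0],c[-1],(W@e*1000).round(1),(W@n*1000).round(1))
```

```text
102 273 360 [-158.7 -158.5] [-40.1  35.8]
110 241 406 [-152.7 -153. ] [-69.   77.6]
118 241 405 [-145.5 -145.7] [-69.2  76.9]
126 241 406 [-138.3 -138.5] [-69.4  78. ]
134 242 405 [-131.1 -131.2] [-68.7  77.3]
142 242 405 [-123.9 -124. ] [-69.   77.6]
150 242 404 [-116.6 -116.7] [-69.3  76.9]
158 242 404 [-109.3 -109.3] [-69.6  77.3]
166 243 404 [-101.9 -101.9] [-69.   77.7]
174 243 403 [-94.5 -94.5] [-69.4  77.1]
182 244 403 [-87. -87.] [-68.9  77.6]
190 244 402 [-79.5 -79.3] [-69.3  77.1]
198 244 402 [-71.8 -71.6] [-69.8  77.7]
206 245 401 [-64.  -63.8] [-69.4  77.3]
214 246 400 [-56.1 -55.9] [-68.9  76.9]
222 246 400 [-48.1 -47.8] [-69.5  77.6]
230 247 399 [-39.9 -39.6] [-69.2  77.3]
238 248 398 [-31.6 -31.2] [-68.9  77. ]
246 248 397 [-23.  -22.6] [-69.6  76.8]
336 259 376 [92.1 92.1] [-68.7  65.2]
342 259 378 [101.7 101.9] [-69.6  68.6]
348 260 379 [111.6 112. ] [-69.5  70.8]
354 261 381 [121.8 122.6] [-69.3  74.4]
360 262 381 [132.5 133.3] [-69.2  75.7]
```

```bash
python3 -m creep '[[-0.3,0.8,0.21,0,-1],[-0.3,1,0,0,-1],[-0.2,1,0,0,-1],[0,0.6,0,0,-1],[0,0,0,0,-1]]'; python3 -c "
from h import *
plan(.615,.053,.018,-1.355)"
```

```text
time: 10.07
tool_pos: [0.5993, 0.1426, 0.0206]
ee_rot: [-1.572, 0.0, -1.355]
wrist_force: [-0.0, -0.0, -1.4]
width: 0.0462
t 10.07 turn units -0.00 shift units x 3.64 y(down) 0.11 z -0.15 from [0.5993 0.1426 0.0206] -1.355 [-1.572  0.   ] w 0.0462 F [-0.  -0.  -1.4]
```

```bash
python3 -m creep '[[-0.1,0.05,0,0,-1],[-0.1,0,0,0,-1],[-0.08,0,0,0,-1],[0,0,0,0,-1]]'; python3 -c "
from h import *
plan(.615,.053,.018,-1.355)"
```

```text
time: 10.58
tool_pos: [0.5983, 0.1499, 0.0206]
ee_rot: [-1.57, 0.0, -1.355]
wrist_force: [0.7, 0.3, -2.3]
width: 0.046
t 10.57 turn units 0.00 shift units x 3.93 y(down) 0.11 z -0.18 from [0.5983 0.1499 0.0206] -1.3545 [-1.57  0.  ] w 0.046 F [ 0.7  0.3 -2.3]
```

```bash
python3 -m creep '[[0,0.06,-0.02,0,-1],[-0.04,0.05,0,0,-1],[-0.04,0,0,0,-1],[-0.04,0,0,0,-1],[0,0,0,0,-1]]'; python3 -c "
from h import *
plan(.615,.053,.018,-1.355)"
```

```text
time: 11.2
tool_pos: [0.5983, 0.1518, 0.0191]
ee_rot: [-1.568, -0.002, -1.355]
wrist_force: [-0.3, -3.5, 5.1]
width: 0.046
t 11.20 turn units -0.00 shift units x 4.00 y(down) 0.04 z -0.19 from [0.5983 0.1518 0.0191] -1.355 [-1.568 -0.002] w 0.046 F [-0.3 -3.5  5.1]
```

```bash
python3 -m creep '[[-0.05,-0.01,0,0,-1],[-0.05,0,0,0,-1],[0,0,0,0,-1]]'
python3 - <<'E'
from h import *
plan(.615,.053,.018,-1.355)
s=robot.snapshot('top');cv2.imwrite('pics/t4.png',s['frame'])
E
```

```text
time: 11.58
tool_pos: [0.5978, 0.1543, 0.0191]
ee_rot: [-1.568, -0.002, -1.355]
wrist_force: [0.9, -4.9, 6.0]
width: 0.0459
t 11.57 turn units 0.00 shift units x 4.11 y(down) 0.04 z -0.20 from [0.5978 0.1543 0.0191] -1.3549 [-1.568 -0.002] w 0.0459 F [ 0.9 -4.9  6. ]
```

```bash
python3 -m creep '[[-0.05,-0.03,0,0,-1],[-0.05,0,0,0,-1],[0,0,0,0,-1]]';python3 -c "
from h import *
plan(.615,.053,.018,-1.355)"
```

```text
time: 12.0
tool_pos: [0.5978, 0.1542, 0.0191]
ee_rot: [-1.568, -0.006, -1.356]
wrist_force: [3.1, -9.1, 2.8]
width: 0.0454
t 12.00 turn units -0.01 shift units x 4.10 y(down) 0.05 z -0.20 from [0.5978 0.1542 0.0191] -1.3557 [-1.568 -0.006] w 0.0454 F [ 3.1 -9.1  2.8]
```

```bash
python3 -m creep '[[0.06,0,-0.04,0,-1],[0,0,0,0,-1],[0,0,0,0,0.4],[0,0,0,0,0.4],[0,-0.5,0,0,0.4],[0,-1,0,0,0.4],[0,-1,0,0,0.4],[0,-1,0,0,0.4]]'
python3 - <<'E'
from h import *
s,T=wrist('w5')
plan(.4431,-.0732,.14,-1.60)
print(find(s,T,*CREAM,.052,(.595,.152)))
E
```

```text
time: 13.0
tool_pos: [0.5953, 0.1563, 0.1079]
ee_rot: [-1.57, 0.001, -1.354]
wrist_force: [0.2, -0.2, 0.8]
width: 0.0656
t 13.05 turn units 2.05 shift units x 9.37 y(down) -1.11 z -5.91 from [0.5975 0.1567 0.1123] -1.3543 [-1.563  0.   ] w 0.0656 F [1.1 0.2 2. ]
(array([0.59782275, 0.15359538]), 85.75747680664062, 46.14942932128906, np.float64(-1.3553446138814254))
```

View pics/w5.png

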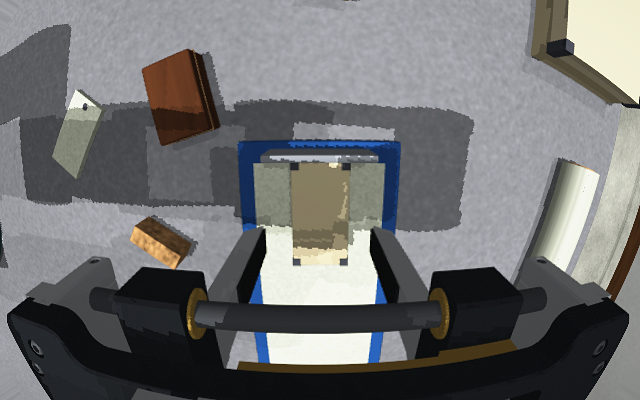

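```bash
python3 -m creep '[[0,-0.5,0,1,1],[0,-0.5,0,1.05,1],[1,0,-0.63,0,1],[1,0,-0.63,0,1],[1,0,-0.63,0,1],[1,0,-0.63,0,1],[1,0,-0.63,0,1],[1,0,-0.63,0,1],[1,0,-0.63,0,1],[1,0,-0.63,0,1],[1,0,-0.63,0,1],[0.37,0,-0.25,0,1],[0,0,0,0,1]]'
python3 - <<'E'
from h import *
s,T=wrist('w6')
r=find(s,T,*CORK,.032,(.443,-.071));print(r)
plan(r[0][0],r[0][1],.006,r[3]-np.pi/2)
E
```

```text
Noneout of range: a turn must lie within [-1, 1]
Traceback (most recent call last):
TypeError: 'NoneType' object is not subscriptable
```

View pics/w6.png

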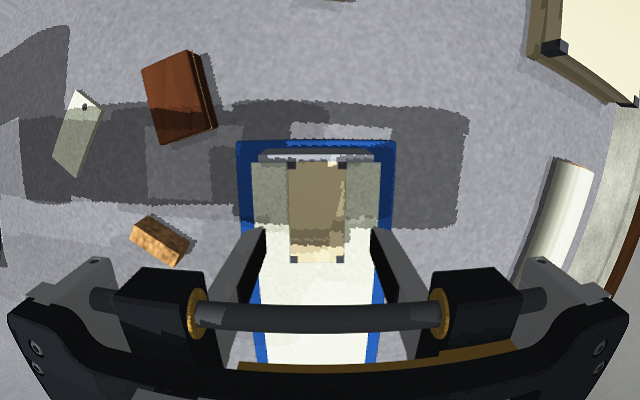

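The call was refused because one turn value was 1.05, so nothing moved. The picture shows the same view as before, with the large box at (290–345, 160–262). I'm resending it within range.

```bash
python3 -m creep '[[0,-0.5,0,1,1],[0,-0.5,0,1,1],[1,0,-0.63,0,1],[1,0,-0.63,0,1],[1,0,-0.63,0,1],[1,0,-0.63,0,1],[1,0,-0.63,0,1],[1,0,-0.63,0,1],[1,0,-0.63,0,1],[1,0,-0.63,0,1],[1,0,-0.63,0,1],[0.37,0,-0.25,0,1],[0,0,0,0,1]]'
python3 - <<'E'
from h import *
s,T=wrist('w7')
r=find(s,T,*CORK,.032,(.443,-.071));print(r)
plan(r[0][0],r[0][1],.006,r[3]-np.pi/2)
E
```

```text
time: 14.72
tool_pos: [0.4416, -0.0748, 0.1309]
ee_rot: [-1.571, 0.001, -1.596]
wrist_force: [0.4, -0.4, 0.5]
width: 0.0941
(array([ 0.4425766 , -0.06676387]), 57.139259338378906, 25.126012802124023, np.float64(0.07648867463530107))
t 14.78 turn units -0.84 shift units x -0.30 y(down) 5.00 z 0.05 from [ 0.442  -0.0745  0.131 ] -1.595 [-1.571e+00  1.000e-03] w 0.0939 F [-0.4  0.  -0.2]
```

View pics/w7.png

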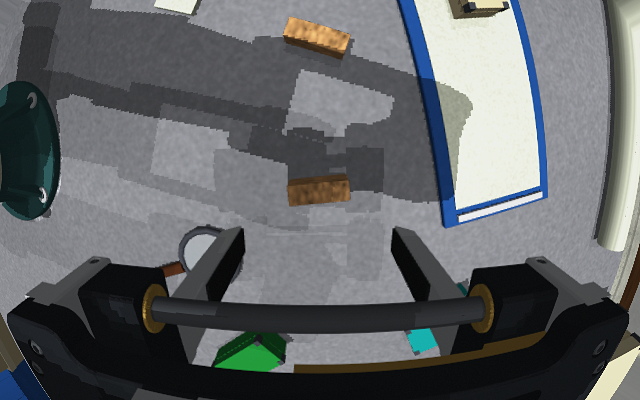

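```bash
python3 -m creep '[[0,0.8,0,-0.84,0.7],[-0.2,1,0.05,0,0.7],[0,1,0,0,0.7],[0,1,0,0,0.7],[0,0.8,0,0,0.7],[0,0.42,0,0,0.7],[0,0,0,0,-1],[0,0,0,0,-1],[0,0,0,0,-1],[0,0,0,0,-1]]'; python3 -c "
from h import *
plan(.6088,.0847,.11,-1.355)"
python3 -m creep '[[0,-1,0,0,-1],[0,-1,0,0,-1],[0,-1,0,-0.5,-1],[0,-1,0,-0.65,-1],[0,-0.2,0,0,-1]]'
python3 - <<'E'
from h import *
# target row point a=-36, b=4.3
e=np.array([np.cos(-1.355),np.sin(-1.355)]);n=np.array([-e[1],e[0]]);p=np.array([.615,.053])-.036*e+.0043*n
plan(p[0],p[1],.11,-1.355)
E
```

```text
time: 16.02
tool_pos: [0.4436, -0.07, 0.0067]
ee_rot: [-1.569, -0.0, -1.494]
wrist_force: [0.1, 0.1, 3.4]
width: 0.058
t 16.02 turn units -1.16 shift units x -4.63 y(down) -4.13 z 7.78 from [ 0.4436 -0.07    0.0067] -1.4941 [-1.569 -0.   ] w 0.058 F [0.1 0.1 3.4]
time: 16.65
tool_pos: [0.4438, -0.0702, 0.1127]
ee_rot: [-1.567, -0.002, -1.357]
wrist_force: [-0.8, 0.6, -0.3]
width: 0.0579
t 16.65 turn units -0.02 shift units x -4.79 y(down) 0.11 z 7.92 from [ 0.4438 -0.0702  0.1127] -1.357 [-1.567 -0.002] w 0.0579 F [-0.8  0.6 -0.3]
```

```bash
python3 -m creep '[[-0.6,0,1,0,-1],[-0.6,0,1,0,-1],[-0.6,0,1,0,-1],[-0.6,0,1,0,-1],[-0.6,0,1,0,-1],[-0.6,0,1,0,-1],[-0.6,0,1,0,-1],[-0.59,0,0.92,0,-1],[0,0.5,0,0,-1],[0,1,0,0,-1],[0,1,0,0,-1],[0,0.8,0,0,-1],[0,0.35,0,0,-1],[0,0,0,0,-1]]'
python3 - <<'E'
from h import *
e=np.array([np.cos(-1.355),np.sin(-1.355)]);n=np.array([-e[1],e[0]]);p=np.array([.615,.053])-.036*e+.0043*n
plan(p[0],p[1],.0187,-1.355)
s,T=wrist('w8')
E
```

```text
time: 18.4
tool_pos: [0.6103, 0.089, 0.0195]
ee_rot: [-1.571, -0.0, -1.357]
wrist_force: [-0.4, -0.7, -0.1]
width: 0.0579
t 18.40 turn units -0.01 shift units x 0.01 y(down) 0.03 z 0.05 from [0.6103 0.089  0.0195] -1.3566 [-1.571 -0.   ] w 0.0579 F [-0.4 -0.7 -0.1]
```

View pics/w8.png

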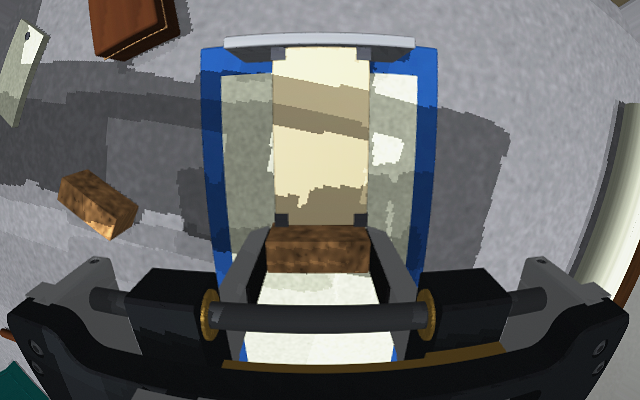

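```bash
python3 -m creep '[[-0.1,0,0.05,0,-1],[-0.1,0.02,0,0,-1],[-0.1,0,0,0,-1],[-0.06,0,0,0,-1],[-0.03,0,0,0,-1],[0,0,0,0,-1]]'
python3 - <<'E'
from h import *
plan(.615,.053,.0187,-1.355)
E
```

```text
time: 19.2
tool_pos: [0.6097, 0.0992, 0.019]
ee_rot: [-1.571, 0.0, -1.356]
wrist_force: [0.8, -0.4, -0.3]
width: 0.0576
t 19.20 turn units -0.01 shift units x 1.85 y(down) 0.01 z -0.19 from [0.6097 0.0992 0.019 ] -1.3559 [-1.571  0.   ] w 0.0576 F [ 0.8 -0.4 -0.3]
```

```bash
python3 -m creep '[[-0.06,0,0,0,-1],[-0.06,0,0,0,-1],[0,0,0,0,-1]]'
python3 - <<'E'
from h import *
plan(.615,.053,.0187,-1.355)
E
```

```text
time: 19.58
tool_pos: [0.6094, 0.101, 0.019]
ee_rot: [-1.571, -0.002, -1.356]
wrist_force: [0.8, -3.9, -1.0]
width: 0.0574
t 19.57 turn units -0.01 shift units x 1.92 y(down) 0.01 z -0.19 from [0.6094 0.101  0.019 ] -1.3561 [-1.571 -0.002] w 0.0574 F [ 0.8 -3.9 -1. ]
```

```bash
python3 -m creep '[[-0.04,0.05,0,0,-1],[0,0.03,0,0,-1],[0,0,0,0,-1]]'
python3 - <<'E'
from h import *
plan(.615,.053,.0187,-1.355)
E
```

```text
time: 19.95
tool_pos: [0.6094, 0.101, 0.0187]
ee_rot: [-1.57, -0.004, -1.357]
wrist_force: [-0.9, -6.4, 5.1]
width: 0.0582
t 19.95 turn units -0.01 shift units x 1.92 y(down) -0.00 z -0.19 from [0.6094 0.101  0.0187] -1.3565 [-1.57  -0.004] w 0.0582 F [-0.9 -6.4  5.1]
```

```bash
python3 -m creep '[[0,0,0,0,0.75],[0,0,0,0,0.75],[0.02,-0.5,0,0,0.75],[0,-1,0,0,0.75],[0,-1,0,0.6,0.75],[0,-1,0,0.66,0.75],[0,-1,0,0,0.75],[0,-0.5,0,0,0.75]]'
python3 - <<'E'
from h import *
plan(.555,.373,.14,-1.506)
s,T=wrist()
print(find(s,T,*CORK,.044,(.608,.1))); print(find(s,T,*CREAM,.052,(.598,.153)))
E
```

```text
time: 20.95
tool_pos: [0.6099, 0.103, 0.1447]
ee_rot: [-1.567, 0.0, -1.507]
wrist_force: [0.4, 0.2, -0.2]
width: 0.0821
t 20.95 turn units -0.01 shift units x -10.92 y(down) 0.19 z -1.49 from [0.6099 0.103  0.1447] -1.5068 [-1.567  0.   ] w 0.0821 F [ 0.4  0.2 -0.2]
(array([0.60891693, 0.10410991]), 56.985877990722656, 24.902080535888672, np.float64(0.24034055119691566))
(array([0.60031104, 0.14526439]), 105.09504699707031, 57.16215133666992, np.float64(-1.354421562247604))
```

```bash
python3 -m creep '[[-1,0,-0.14,0,0.75],[-1,0,-0.14,0,0.75],[-1,0,-0.14,0,0.75],[-1,0,-0.14,0,0.75],[-1,0,-0.14,0,0.75],[-1,0,-0.14,0,0.75],[-1,0,-0.14,0,0.75],[-1,0,-0.14,0,0.75],[-1,0,-0.14,0,0.75],[-1,0,-0.14,0,0.75],[-0.9,0.2,-0.1,0,0.75],[0,0,0,0,0.75]]'
python3 - <<'E'
from h import *
s,T=wrist('w9')
r=find(s,T,*CREAM,.04,(.555,.373));print(r)
plan(r[0][0],r[0][1],.006,r[3])
E
```

```text
time: 22.5
tool_pos: [0.5532, 0.3735, 0.1356]
ee_rot: [-1.573, -0.001, -1.505]
wrist_force: [-0.3, -0.2, -0.2]
width: 0.0824
(array([0.55694244, 0.38015048]), 72.00928497314453, 45.89854049682617, np.float64(-1.503217719478457))
t 22.55 turn units -0.02 shift units x -0.30 y(down) 5.20 z 0.15 from [0.5538 0.3725 0.1361] -1.5059 [-1.572e+00 -1.000e-03] w 0.0824 F [ 0.6 -0.1 -0. ]
```

View pics/w9.png

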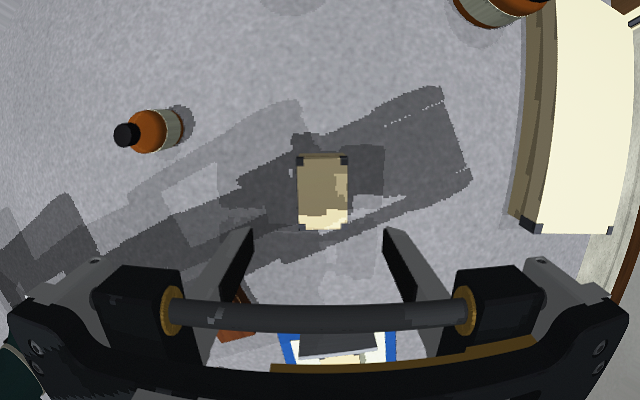

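```bash
python3 -m creep '[[-0.22,0.8,0.15,-0.02,0.5],[0,1,0,0,0.5],[0,1,0,0,0.5],[0,1,0,0,0.5],[0,0.9,0,0,0.5],[0,0.45,0,0,0.5],[0,0,0,0,-1],[0,0,0,0,-1],[0,0,0,0,-1]]'; python3 -m creep '[[0,-1,0,0,-1],[0,-1,0,0,-1],[0,-1,0,-0.6,-1],[0,-1,0,-0.66,-1],[0,-0.8,0,0,-1]]'
python3 - <<'E'
from h import *
e=np.array([np.cos(-1.355),np.sin(-1.355)]);n=np.array([-e[1],e[0]]);p=np.array([.615,.053])+.014*e+.0045*n
plan(p[0],p[1],.13,-1.355)
E
```

```text
time: 23.68
tool_pos: [0.5585, 0.3783, 0.0097]
ee_rot: [-1.568, 0.001, -1.505]
wrist_force: [0.8, -0.4, 1.1]
width: 0.0457
time: 24.3
tool_pos: [0.558, 0.3781, 0.1303]
ee_rot: [-1.569, 0.001, -1.354]
wrist_force: [1.1, 0.4, -0.8]
width: 0.0462
t 24.30 turn units 0.00 shift units x 13.75 y(down) 0.01 z -0.38 from [0.558  0.3781 0.1303] -1.3544 [-1.569e+00  1.000e-03] w 0.0462 F [ 1.1  0.4 -0.8]
```

```bash
python3 -m creep '[[1,0,-0.03,0,-1],[1,0,-0.03,0,-1],[1,0,-0.03,0,-1],[1,0,-0.03,0,-1],[1,0,-0.03,0,-1],[1,0,-0.03,0,-1],[1,0,-0.03,0,-1],[1,0,-0.03,0,-1],[1,0,-0.03,0,-1],[1,0,-0.03,0,-1],[1,0,-0.03,0,-1],[1,0,-0.03,0,-1],[1,0,-0.02,0,-1],[0.75,0,0,0,-1],[0,0.4,0,0,-1],[0,1,0,0,-1],[0,1,0,0,-1],[0,0.9,0,0,-1],[0,0.8,0,0,-1],[0,0,0,0,-1]]'
python3 - <<'E'
from h import *
e=np.array([np.cos(-1.355),np.sin(-1.355)]);n=np.array([-e[1],e[0]]);p=np.array([.615,.053])+.014*e+.0045*n
plan(p[0],p[1],.022,-1.355)
s,T=wrist('w10')
E
```

```text
time: 26.8
tool_pos: [0.6211, 0.0407, 0.0238]
ee_rot: [-1.574, 0.001, -1.353]
wrist_force: [0.2, -0.5, -0.2]
width: 0.046
t 26.80 turn units 0.02 shift units x 0.03 y(down) 0.07 z 0.05 from [0.6211 0.0407 0.0238] -1.353 [-1.574e+00  1.000e-03] w 0.046 F [ 0.2 -0.5 -0.2]
```

View pics/w10.png

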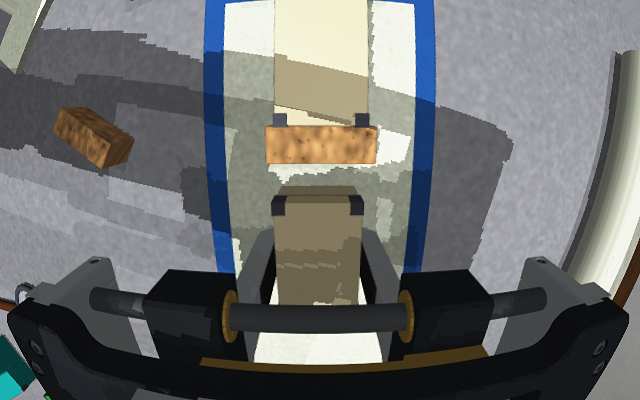

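```bash
python3 -m creep '[[-0.2,0.03,0.055,0.01,-1],[-0.2,0.02,0,0,-1],[-0.15,0,0,0,-1],[-0.05,0,0,0,-1],[0,0,0,0,-1]]'
python3 - <<'E'
from h import *
plan(.615,.053,.022,-1.355)
E
```

```text
time: 27.48
tool_pos: [0.6206, 0.0552, 0.0246]
ee_rot: [-1.571, -0.0, -1.355]
wrist_force: [-0.5, 0.1, -0.2]
width: 0.0457
t 27.48 turn units 0.00 shift units x 0.04 y(down) 0.10 z -0.24 from [0.6206 0.0552 0.0246] -1.3546 [-1.571 -0.   ] w 0.0457 F [-0.5  0.1 -0.2]
```

```bash
python3 -m creep '[[-0.05,0,0,0,-1],[-0.05,0,0,0,-1],[-0.05,0,0,0,-1],[0,0,0,0,-1]]'
python3 - <<'E'
from h import *
plan(.615,.053,.022,-1.355)
E
```

```text
time: 27.98
tool_pos: [0.6197, 0.0588, 0.0245]
ee_rot: [-1.571, 0.0, -1.355]
wrist_force: [-0.8, 0.2, -1.6]
width: 0.0459
t 27.98 turn units 0.00 shift units x 0.19 y(down) 0.10 z -0.23 from [0.6197 0.0588 0.0245] -1.3547 [-1.571  0.   ] w 0.0459 F [-0.8  0.2 -1.6]
```

```bash
python3 -m creep '[[-0.05,0.04,-0.04,0,-1],[-0.05,0.03,0,0,-1],[0,0,0,0,-1]]'
python3 - <<'E'
from h import *
plan(.615,.053,.022,-1.355)
E
```

```text
time: 28.35
tool_pos: [0.6196, 0.0589, 0.0238]
ee_rot: [-1.568, -0.004, -1.356]
wrist_force: [1.8, -6.1, 1.6]
width: 0.046
t 28.35 turn units -0.01 shift units x 0.19 y(down) 0.07 z -0.23 from [0.6196 0.0589 0.0238] -1.3557 [-1.568 -0.004] w 0.046 F [ 1.8 -6.1  1.6]
```

```bash
python3 -m creep '[[0.15,-0.02,0,0,-1],[0,0,-0.03,0,-1],[-0.05,0.05,0,0,-1],[-0.05,0,0,0,-1],[-0.05,0,0,0,-1],[-0.02,0.01,0,0,-1],[0,0,0,0,-1]]'
python3 - <<'E'
from h import *
plan(.615,.053,.022,-1.355)
E
```

```text
time: 29.22
tool_pos: [0.6178, 0.0585, 0.0219]
ee_rot: [-1.571, -0.005, -1.356]
wrist_force: [0.5, -8.2, -0.2]
width: 0.0458
t 29.23 turn units -0.00 shift units x 0.19 y(down) -0.01 z -0.16 from [0.6178 0.0585 0.0219] -1.3556 [-1.571 -0.005] w 0.0458 F [ 0.5 -8.2 -0.2]
```

```bash
python3 -m creep '[[0.03,0.05,0.01,0,-1],[0,0.03,0,0,-1],[0,0,0,0,-1]]'
python3 - <<'E'
from h import *
plan(.615,.053,.022,-1.355)
E
```

```text
time: 29.6
tool_pos: [0.618, 0.0585, 0.0214]
ee_rot: [-1.571, -0.004, -1.355]
wrist_force: [-1.8, -6.7, 5.5]
width: 0.0461
t 29.60 turn units -0.00 shift units x 0.19 y(down) -0.02 z -0.17 from [0.618  0.0585 0.0214] -1.3552 [-1.571 -0.004] w 0.0461 F [-1.8 -6.7  5.5]
```

```bash
python3 -m creep '[[0,0,0,0,0.4],[0,0,0,0,0.4],[0,-0.5,0,0,0.4],[0,-1,0,0,0.4],[0,-1,0,1,0.4],[0,-1,0,1,0.4],[0,-1,0,1,0.7],[0,0,0,1,0.7],[0,0,0,0.9,0.7]]'
python3 - <<'E'
from h import *
plan(.446,.074,.13,-1.942)
E
```

```text
time: 30.72
tool_pos: [0.6183, 0.0611, 0.1339]
ee_rot: [-1.569, 0.001, -1.946]
wrist_force: [-0.1, 0.0, -0.0]
width: 0.0799
t 30.73 turn units -0.03 shift units x 2.02 y(down) 0.15 z -6.61 from [0.6183 0.0611 0.1339] -1.9459 [-1.569e+00  1.000e-03] w 0.0799 F [-0.1  0.  -0. ]
```

```bash
python3 -m creep '[[0.3,0,-1,0,0.7],[0.3,0,-1,0,0.7],[0.3,0,-1,0,0.7],[0.3,0,-1,0,0.7],[0.3,0,-1,0,0.7],[0.3,0,-1,0,0.7],[0.22,0.15,-0.6,0,0.7],[0,0,0,0,0.7]]'
python3 - <<'E'
from h import *
s,T=wrist('w11')
r=find(s,T,*CORK,.032,(.446,.074));print(r)
plan(r[0][0],r[0][1],.005,r[3]-np.pi/2)
E
```

```text
time: 31.72
tool_pos: [0.4452, 0.074, 0.1292]
ee_rot: [-1.57, 0.001, -1.942]
wrist_force: [0.5, 0.2, -0.7]
width: 0.08
(array([0.44547751, 0.07970432]), 56.95759582519531, 25.600988388061523, np.float64(-0.34043814057339006))
t 31.77 turn units -0.26 shift units x -0.21 y(down) 4.97 z -0.10 from [0.446  0.0739 0.1293] -1.9423 [-1.569e+00  1.000e-03] w 0.08 F [-0.   0.4 -0.6]
```

View pics/w11.png

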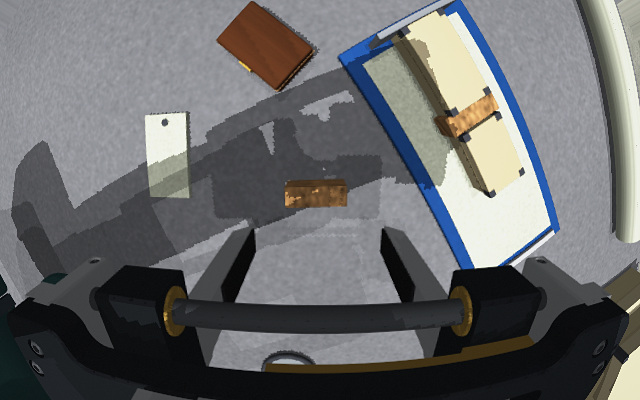

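```bash
python3 -m creep '[[-0.11,0.8,-0.08,-0.1,0.7],[0,1,0,0,0.7],[0,1,0,0,0.7],[0,1,0,0,0.7],[0,0.8,0,0,0.7],[0,0.35,0,0,0.7],[0,0,0,0,-1],[0,0,0,0,-1],[0,0,0,0,-1],[0,0,0,0,-1]]'; python3 -m creep '[[0,-1,0,0,-1],[0,-1,0,-1,-1],[0,-1,0,-1,-1],[0,-1,0,-1,-1],[0,-0.2,0,-1,-1],[0,0,0,-0.79,-1],[0,0,0,0,-1]]'
python3 - <<'E'
from h import *
e=np.array([np.cos(-1.355),np.sin(-1.355)]);n=np.array([-e[1],e[0]]);p=np.array([.615,.053])+.052*e+.0045*n
plan(p[0],p[1],.11,-1.355)
E
```

```text
time: 33.02
tool_pos: [0.4459, 0.0769, 0.0058]
ee_rot: [-1.569, 0.001, -1.931]
wrist_force: [0.7, -0.5, 2.4]
width: 0.0577
time: 33.9
tool_pos: [0.4447, 0.0769, 0.1098]
ee_rot: [-1.571, 0.0, -1.357]
wrist_force: [-0.6, -0.3, -0.4]
width: 0.058
t 33.90 turn units -0.02 shift units x 4.47 y(down) -0.01 z 6.63 from [0.4447 0.0769 0.1098] -1.3571 [-1.571  0.   ] w 0.058 F [-0.6 -0.3 -0.4]
```

```bash
python3 -m creep '[[0.66,0,1,0,-1],[0.66,0,1,0,-1],[0.66,0,1,0,-1],[0.66,0,1,0,-1],[0.66,0,1,0,-1],[0.66,0,1,-0.02,-1],[0.51,0,0.63,0,-1],[0,0.5,0,0,-1],[0,1,0,0,-1],[0,1,0,0,-1],[0,0.8,0,0,-1],[0,0.3,0,0,-1],[0,0,0,0,-1]]'
python3 - <<'E'
from h import *
e=np.array([np.cos(-1.355),np.sin(-1.355)]);n=np.array([-e[1],e[0]]);p=np.array([.615,.053])+.0405*e+.0045*n
plan(p[0],p[1],.018,-1.355)
E
```

```text
time: 35.52
tool_pos: [0.6305, 0.0033, 0.0197]
ee_rot: [-1.571, 0.0, -1.354]
wrist_force: [0.0, -0.1, 0.2]
width: 0.0572
t 35.52 turn units 0.01 shift units x -0.46 y(down) 0.07 z 0.00 from [0.6305 0.0033 0.0197] -1.3536 [-1.571  0.   ] w 0.0572 F [ 0.  -0.1  0.2]
```

```bash
python3 -m creep '[[-0.15,0.02,0,0.01,-1],[-0.12,0.02,0,0,-1],[-0.08,0,0,0,-1],[-0.05,0,0,0,-1],[-0.05,0,0,0,-1],[-0.04,0,0,0,-1],[0,0,0,0,-1]]'
python3 - <<'E'
from h import *
plan(.615,.053,.018,-1.355)
E
```

```text
time: 36.4
tool_pos: [0.628, 0.0151, 0.0187]
ee_rot: [-1.571, 0.0, -1.355]
wrist_force: [0.8, -0.4, -1.6]
width: 0.0576
t 36.40 turn units 0.00 shift units x -1.59 y(down) 0.03 z -0.18 from [0.628  0.0151 0.0187] -1.3547 [-1.571  0.   ] w 0.0576 F [ 0.8 -0.4 -1.6]
```

```bash
python3 -m creep '[[-0.05,0,0,0,-1],[-0.05,0,0,0,-1],[-0.03,0,0,0,-1],[0,0,0,0,-1]]'
python3 - <<'E'
from h import *
plan(.615,.053,.018,-1.355)
E
```

```text
time: 36.9
tool_pos: [0.6277, 0.0165, 0.0189]
ee_rot: [-1.571, -0.003, -1.355]
wrist_force: [0.2, -5.6, -0.7]
width: 0.0578
t 36.90 turn units -0.00 shift units x -1.54 y(down) 0.04 z -0.18 from [0.6277 0.0165 0.0189] -1.3554 [-1.571 -0.003] w 0.0578 F [ 0.2 -5.6 -0.7]
```

```bash
python3 -m creep '[[-0.02,0.05,0,0,-1],[0,0.03,0,0,-1],[0,0,0,0,-1],[0,0,0,0,0.75],[0,0,0,0,0.75],[0,-0.5,0,0,0.75],[0,-1,0,0,0.75],[0,-1,0,1,0.75],[0,-1,0,1,0.75],[0,-1,0,0,0.75]]'
python3 - <<'E'
from h import *
plan(.567,-.374,.14,-1.593)
E
```

```text
time: 38.15
tool_pos: [0.6273, 0.0191, 0.1311]
ee_rot: [-1.57, 0.0, -1.595]
wrist_force: [-0.5, 0.2, -0.1]
width: 0.082
t 38.15 turn units -0.02 shift units x 15.77 y(down) -0.36 z -2.06 from [0.6273 0.0191 0.1311] -1.595 [-1.57  0.  ] w 0.082 F [-0.5  0.2 -0.1]
```

```bash
python3 -m creep '[[1,-0.1,-0.13,0,0.75],[1,-0.1,-0.13,0,0.75],[1,-0.1,-0.13,0,0.75],[1,0,-0.13,0,0.75],[1,0,-0.13,0,0.75],[1,0,-0.13,0,0.75],[1,0,-0.13,0,0.75],[1,0,-0.13,0,0.75],[1,0,-0.13,0,0.75],[1,0,-0.13,0,0.75],[1,0,-0.13,0,0.75],[1,0,-0.13,0,0.75],[1,0,-0.13,0,0.75],[1,0,-0.13,0,0.75],[1,0,-0.13,0,0.75],[0.77,0,-0.11,0,0.75],[0,0,0,0,0.75]]'
python3 - <<'E'
from h import *
s,T=wrist('w12')
r=find(s,T,*CREAM,.04,(.567,-.374));print(r)
plan(.567,-.374,.006,-1.593)
E
```

```text
time: 40.28
tool_pos: [0.5657, -0.3758, 0.1363]
ee_rot: [-1.571, 0.0, -1.597]
wrist_force: [-0.1, 0.7, 0.6]
width: 0.0821
(array([ 0.56650793, -0.37184393]), 55.20438003540039, 45.984153747558594, np.float64(1.5434970614088215))
t 40.33 turn units -0.02 shift units x -0.03 y(down) 5.22 z 0.04 from [ 0.5661 -0.3747  0.1364] -1.5958 [-1.571e+00  1.000e-03] w 0.0821 F [0.  0.4 0.1]
```

View pics/w12.png

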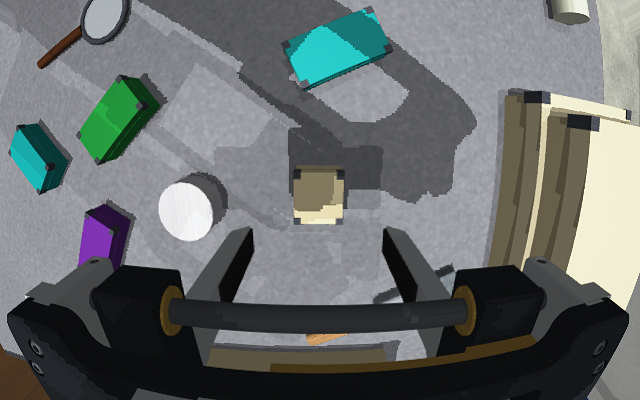

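```bash
python3 -m creep '[[-0.02,0.8,0.02,0.01,0.5],[0,1,0,0,0.5],[0,1,0,0,0.5],[0,1,0,0,0.5],[0,0.95,0,0,0.5],[0,0.45,0,0,0.5],[0,0,0,0,-1],[0,0,0,0,-1],[0,0,0,0,-1]]'; python3 -m creep '[[0,-1,0,0,-1],[0,-1,0,-1,-1],[0,-1,0,-1,-1],[0,-1,0,0,-1],[0,-0.6,0,0,-1]]'
python3 - <<'E'
from h import *
e=np.array([np.cos(-1.355),np.sin(-1.355)]);n=np.array([-e[1],e[0]]);p=np.array([.615,.053])+.093*e+.0045*n
plan(p[0],p[1],.12,-1.355)
E
```

```text
time: 41.45
tool_pos: [0.5675, -0.3742, 0.0082]
ee_rot: [-1.569, -0.001, -1.596]
wrist_force: [0.1, -1.0, 0.9]
width: 0.0454
time: 42.08
tool_pos: [0.5674, -0.3743, 0.1242]
ee_rot: [-1.569, -0.003, -1.356]
wrist_force: [-0.2, -0.1, -0.0]
width: 0.046
t 42.08 turn units -0.01 shift units x -12.57 y(down) 0.17 z 5.70 from [ 0.5674 -0.3743  0.1242] -1.3562 [-1.569 -0.003] w 0.046 F [-0.2 -0.1 -0. ]
```

```bash
python3 -m creep '[[-1,0,0.45,0,-1],[-1,0,0.45,0,-1],[-1,0,0.45,0,-1],[-1,0,0.45,0,-1],[-1,0,0.45,0,-1],[-1,0,0.45,0,-1],[-1,0,0.45,0,-1],[-1,0,0.45,0,-1],[-1,0,0.45,0,-1],[-1,0,0.45,0,-1],[-1,0,0.45,0,-1],[-1,0,0.45,0,-1],[-0.57,0,0.3,0,-1],[0,0.5,0,0,-1],[0,1,0,0,-1],[0,1,0,0,-1],[0,1,0,0,-1],[0,0.55,0,0,-1],[0,0,0,0,-1]]'
python3 - <<'E'
from h import *
e=np.array([np.cos(-1.355),np.sin(-1.355)]);n=np.array([-e[1],e[0]]);p=np.array([.615,.053])+.0755*e+.0045*n
plan(p[0],p[1],.020,-1.355)
E
```

```text
time: 44.45
tool_pos: [0.6386, -0.0371, 0.0202]
ee_rot: [-1.571, -0.0, -1.357]
wrist_force: [0.0, 0.2, -0.1]
width: 0.0461
t 44.45 turn units -0.02 shift units x -0.70 y(down) 0.01 z 0.03 from [ 0.6386 -0.0371  0.0202] -1.357 [-1.571 -0.   ] w 0.0461 F [ 0.   0.2 -0.1]
```

```bash
python3 -m creep '[[-0.2,0,0.02,-0.01,-1],[-0.2,0,0,0,-1],[-0.12,0,0,0,-1],[-0.06,0,0,0,-1],[-0.04,0,0,0,-1],[-0.04,0,0,0,-1],[0,0,0,0,-1]]'
python3 - <<'E'
from h import *
plan(.615,.053,.020,-1.355)
E
```

```text
time: 45.32
tool_pos: [0.636, -0.0201, 0.0205]
ee_rot: [-1.571, 0.0, -1.355]
wrist_force: [-0.0, 0.1, -0.5]
width: 0.0456
t 45.33 turn units 0.00 shift units x -3.04 y(down) 0.02 z -0.19 from [ 0.636  -0.0201  0.0205] -1.3548 [-1.571  0.   ] w 0.0456 F [-0.   0.1 -0.5]
```

```bash
python3 -m creep '[[-0.05,0,-0.01,0,-1],[-0.05,0,0,0,-1],[-0.05,0,0,0,-1],[0,0,0,0,-1]]'
python3 - <<'E'
from h import *
plan(.615,.053,.020,-1.355)
E
```

```text
time: 45.82
tool_pos: [0.6352, -0.0182, 0.0206]
ee_rot: [-1.571, -0.003, -1.355]
wrist_force: [-0.0, -5.7, -0.8]
width: 0.0459
t 45.83 turn units -0.00 shift units x -2.95 y(down) 0.02 z -0.18 from [ 0.6352 -0.0182  0.0206] -1.3551 [-1.571 -0.003] w 0.0459 F [-0.  -5.7 -0.8]
```

```bash
python3 -m creep '[[-0.05,0.04,0,0,-1],[0,0.04,0,0,-1],[0,0,0,0,-1],[0,0,0,0,0.4],[0,0,0,0,0.4],[0,-0.5,0,0,0.4],[0,-1,0,0,0.4],[0,-1,0,0,0.4],[0,-1,0,0,0.4],[-0.6,-1,0,0,0.4],[-1,-1,0,0,0.4],[-1,-1,0,0,0.4],[-0.5,-1,0,0,0.4],[0,0,0,0,0.4]]'
python3 - <<'E'
from h import *
s,T=wrist('w13'); plan(.615,.053,.02,-1.355)
E
```

```text
time: 47.58
tool_pos: [0.6193, 0.0617, 0.2099]
ee_rot: [-1.564, -0.001, -1.353]
wrist_force: [-1.4, -0.3, 0.6]
width: 0.0658
t 47.62 turn units 0.01 shift units x 0.28 y(down) 7.50 z -0.21 from [0.6186 0.0608 0.2076] -1.3538 [-1.568e+00 -1.000e-03] w 0.0658 F [ 0.7  0.5 -0.4]
```

View pics/w13.png

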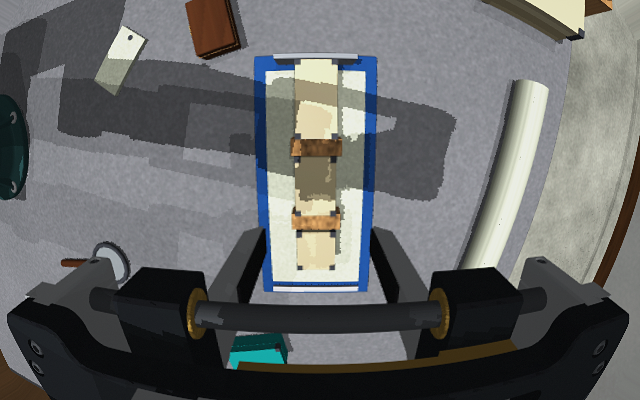

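Run:
```python
from h import *
s,T=wrist();f=s['frame']
crop=f[120:285,250:385];cv2.imwrite('pics/w14.png',cv2.resize(crop,None,fx=3.6,fy=3.6,interpolation=cv2.INTER_CUBIC))
m=cv2.inRange(cv2.cvtColor(f,cv2.COLOR_BGR2HSV),(100,110,50),(125,255,255))
e=np.array([np.cos(-1.355),np.sin(-1.355)]);n=np.array([-e[1],e[0]])
for r in (80,110,170,200,240,260):
    c=np.where(m[r,240:400])[0]+240; W=px2w(s,[(c[0],r),(c[-1],r)],.012,T)-[.615,.053]; print('board',r,(W@n*1000).round(1),'mid',(W@n).mean()*1e3)
for nm,z,P in [('L',.052,[(295,100),(338,100)]),('L2',.052,[(295,130),(338,130)]),('M',.052,[(294,165),(337,165)]),('M2',.052,[(295,200),(336,200)]),('S',.052,[(297,245),(335,245)])]:
    W=px2w(s,P,z,T)-[.615,.053];print(nm,(W@n*1e3).round(1),'mid',(W@n).mean()*1e3)
```

```text
board 80 [-69.3  78.3] mid 4.494173996325366
board 110 [-69.7  77.4] mid 3.8533799044389445
board 170 [-69.4  76.9] mid 3.7660279570120996
board 200 [-69.9  77.3] mid 3.7005090428510816
board 240 [-62.5  73.7] mid 5.614851493196165
board 260 [-68.5  76.9] mid 4.212020760636738
L [-18.3  27.4] mid 4.550294423190989
L2 [-18.5  27.6] mid 4.524992908857412
M [-20.1  26.9] mid 3.390275446335635
M2 [-19.7  26.3] mid 3.3093186347081387
S [-18.6  26.1] mid 3.7563746360583585
```

View pics/w14.png

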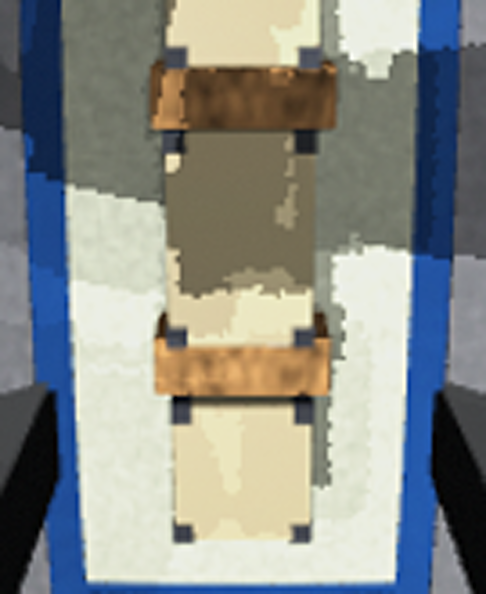

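```bash
python3 -m creep '[[0,-0.5,0,0,0.4],[0,0,0,0,0.4],[0,0,0,0,0.4],[0,0,0,0,0.4]]'; python3 -c "
from bench import robot
print(robot.get_obs()['wrist_force'].round(1) if hasattr(robot.get_obs()['wrist_force'],'round') else robot.get_obs()['wrist_force']); print(robot.close_job())"
```

```text
time: 48.18
tool_pos: [0.6179, 0.0602, 0.2179]
ee_rot: [-1.572, 0.0, -1.355]
wrist_force: [0.4, 0.2, -1.1]
width: 0.0658
[ 0.4  0.2 -1.1]
the job is handed in; nothing more can be done
None
```

I packed the row outward from the bookend (large box, spacer, medium box, spacer, small box) and handed the job in at about 48 s, well under the 106 s limit. Each piece was pushed against the one before until the force reading showed contact, about 6–9 N, then set down and released.

- **Last picture:** the row is square and shows no visible gaps. The boxes sit within about 1 mm of the board's centre line. The gripper is open about 0.2 m up, touching nothing.
- **Left alone:** I didn't touch the wooden case, the bottle or the round tin. I didn't measure their positions again at the end.
- **What went wrong or disagreed:**
  - One move was refused for a turn value of 1.05 and was sent again; nothing moved.
  - The top and wrist cameras disagreed by about 3–6 mm, so I used the wrist camera.
  - The medium box first came up 1–2 mm off line and was corrected before release.
- **Pictures:** I viewed 14.

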